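# Lock the tie-down stud into the canteen table rail

### The job

The cabin is going to be moved, so fit the tie-down stud with the red handle: lower its head into the wide window of the aluminium rail on the table, slide it along the slot into the black keeper and push it in against the keeper's spring plunger, then give it a quarter turn so it locks crosswise in there, and let go of it. Work gently, never forcing the stud against the rail or keeper (stay well under 25 N), and leave the fruit crate, the mug and the jar where they are.

Things in the scene. Friction and masses are not known exactly. Their poses are not given: they have to be found in the camera images.
- stud: Loose steel tie-down stud, about 0.16 kg, upright in the grey parking block. Origin: centre of the underside of its head; z up the shank. Head 30 mm long (x), 17 wide (y), 8 high, ends rounded to half circles. Shank 9 mm diameter; round collar 26 mm diameter from z = 17 to 21 mm. Red handle on top. A half turn about z makes no difference.
- handle (a point): Centre of the stud's red handle bar, 38 mm above the stud's origin: 50 mm long along the stud's x (parallel to the head), 14 mm thick along y, 26 mm high (z = 25 to 51 mm). Grip it across its 14 mm from above, low and firmly (about 50 N).
- holder: Fixed grey parking block 60 x 50 x 26 mm high; the stud hangs by its collar in an oblong hole along the block's x (stud origin 9 mm above the table). Lift the stud straight up by 30 mm to free it. Origin: centre of the underside.
- rail: Fixed aluminium T-slot rail, 296 mm long (x = -40 to 256 mm), 64 mm wide, lip tops 26 mm above the table. Origin: on the table under the centre of the entry window; x along the slot from window to keeper, z up. With the collar resting on the lips the stud's origin is 9 mm above the table; at about 10 mm it slides freely.
- window (a point): Centre of the entry window (yellow edges) at the lips' top, 26 mm above the rail's origin. Opening 36 mm along the rail's x, 22 mm wide; straight walls, floor 18 mm down. The stud's head passes only here, its long side along the rail.
- slot (a point): Point on the slot's middle line at the lips' top, 45 mm along the rail from the window's centre. From x = 18 mm the mouth is 12 mm wide, lips 6 mm thick (20 to 26 mm above the table), channel below 20 mm wide, floor 8 mm above the table: the head slides lengthwise here but cannot turn or lift out.
- track_end (a point): Middle of the rail's far end, x = 256 mm, 8 mm above the table. Between slot and end sits the black keeper, 70 mm across, ears 29 mm above the table. Its place is not measured: feel or see it. Call S the rail x where its pocket begins: S is 100 to 180 mm; the black part begins at S. The hidden pocket is 34 mm wide with a brass spring plunger inside.
- lock (a point): Nominal place of the lock on the middle line (rail x = 158 mm), NOT the true one, which is S + 15 to S + 19 mm: there the head can turn, either way. The nose meets the plunger with the stud axis at S - 1; the spring gives 4 N, rising to 8 N at its hard stop (axis at S + 19). After a quarter turn it pushes the crosswise head back to the pocket's shoulders (axis S + 8), locked
- fruit_crate: Dark wooden crate with fruit, 200 x 280 x 95 mm, loose bystander. Origin: centre of the underside.
- mug: White mug, 80 mm across, 90 mm high, loose bystander. Origin: centre of the underside.
- jar: Amber jar with a red cap, 52 mm across, 70 mm high, loose bystander. Origin: centre of the underside.
There are look-alikes about, which are no part of the job. Several things have the shape of the stud; the one meant has the colours described above.

How it is judged:
On the way, in this order (a step that is already met when the one before it is completed fails the run):
1. the head is down in the window, lengthwise (y of stud in the frame of rail between -0.004 and 0.004 m and z of stud in the frame of rail between 0.004 and 0.0135 m and angle between stud's own z axis and vertical below 0.15 rad and x of stud in the frame of rail between -0.01 and 0.01 m and angle between the x axis of stud and the x axis of rail, either way round below 0.25 rad), for 0.1 s.
2. the stud has been slid along the slot, still lengthwise, past 104 mm from the window's centre (y of stud in the frame of rail between -0.004 and 0.004 m and z of stud in the frame of rail between 0.004 and 0.0135 m and angle between stud's own z axis and vertical below 0.15 rad and x of stud in the frame of rail above 0.104 m and angle between the x axis of stud and the x axis of rail, either way round below 0.25 rad), for 0.1 s.
At the end, for the whole second after the job is handed in: The stud stands upright (within 0.15 rad) with its head down in the keeper (origin 4 to 13.5 mm above the table, within 4 mm of the slot's middle line, more than 103 mm along the rail from the window's centre), turned crosswise to the rail within 0.25 rad, at rest and released (y of stud in the frame of rail between -0.004 and 0.004 m and z of stud in the frame of rail between 0.004 and 0.0135 m and angle between stud's own z axis and vertical below 0.15 rad and x of stud in the frame of rail above 0.103 m and angle between the x axis of stud and the y axis of rail, either way round below 0.25 rad and linear speed of stud below 0.01 m/s and contact force between stud and the fingers below 0.1 N); the robot touches nothing.
It fails at once if the stud is forced against the rail or keeper with more than 25 N (contact force between stud and rail above 25 N).
It fails at once if the fruit crate is moved more than 15 mm (distance of fruit_crate from where it was at the start of the episode above 0.015 m).
It fails at once if the mug is moved more than 15 mm (distance of mug from where it was at the start of the episode above 0.015 m).
It fails at once if the jar is moved more than 15 mm (distance of jar from where it was at the start of the episode above 0.015 m).
It also fails if it takes over 58 s, if anything falls off the work surface, if the arm or the gripper's body presses on something with over 40 N, if the wrist force passes 120 N, or if a joint passes its speed limit or range.

### The arm

A 6-joint arm with a two-finger parallel gripper is mounted at the origin on the work surface. World frame = base frame: x ahead of the robot, y to its left, z up, the work surface at z = 0. Lengths are in m, angles in rad, forces in N, time in s.
With the tool pointing down it reaches from about 0.325 to 0.9 m from the base axis. Payload 6.1 kg.
Tool frame: the origin (TCP) lies midway between the tips of the shut fingers; the grasp point (between the pads) lies 19 mm behind it; z points along the fingers, y is the line along which they close (so a half turn about z gives the same grasp; the last joint's range is limited). The gripper opens to 87 mm and grips with 3 to 60 N. Pads are 19 mm wide; open, the fingers measure 117 mm over their backs; the gripper's body (75 mm by 190 mm) begins 51 mm behind the grasp point.
Start: joints at [1.025, 0.22, 1.526, -0, 1.395, -0.126], TCP at [0.255, 0.571, 0.223] pointing down, gripper open.
Joint ranges: [-2.98, 2.98], [-0.91, 2.08], [0.09, 2.57], [-1.24, 4.39], [0.2, 2.65], [-2.68, 2.68]. Speed limits (rad/s): [2.57, 2.57, 3.01, 3.14, 3.14, 3.14].

### API

Orientations are given as a unit quaternion [x, y, z, w].
In Python, from cell import env, optics gives the robot as it stands.
- The arm moves only by the shell command python3 -m handwheel 'ROWS' [OPENING] [FORCE]. ROWS is JSON, a list of rows, each a list of 6 numbers: the shift along the world's x, y, z in cm, then the turn, a rotation vector about the world's x, y, z in degrees. In form: [[dx, dy, dz, ax, ay, az], ...]. A call has 1 to 20 rows; each row is the pose to reach, as a shift and turn from the pose commanded when the call began; what a row does not reach only later rows make up. A row lasts 1/8 s, in which the tool goes at most 62.5 mm and 10.7 degrees, less where a joint would pass 70% of its speed; a pose out of reach is approached as far as the arm can. A call with a gripper value outside its range is refused whole. OPENING is the finger opening in cm, from 0 to 8.7, set as the call begins (- or left out, the last holds). The fingers move at their own pace and stop on an object; FORCE is the grip in N (left out, the last holds). Time passes only in rows, so rows that repeat a pose let the fingers close. It gives the time, the measured TCP pose, the force, the opening and the grip force at its end, in the units of the state.
- env.get_state(): the state, without advancing time (a new reading comes with each control period).
- optics.read_camera(name): name is "side" or "top" or "wrist"; returns the picture (480x640x3 uint8, blue, green, red); there is no depth.
- optics.camera_info(name): a dict with "fovy" (degrees; the focal length in pixels is half the picture's height over the tangent of half this angle, whatever the lens; pixels are square), "cx", "cy" (the principal point, pixels), "k1" (the pictures are not rectified: a ray, as slopes to the right and down, at radius r is drawn at 1 + k1 r^2 times it, then the intrinsics apply), "camera_from_world" (4x4, takes a point from world to camera coordinates). Camera axes: x right, y up, looking along -z (the intrinsics and any distortion apply to the point x, -y, -z); pixel columns grow to the right and rows downward; lengths in m; the calibration is good to about 2 mm. A picture is of the moment at which its call begins: read the wrist's pose just before it. camera_info takes no time and is no camera call; for the wrist camera it gives the pose at the moment of the call.
- env.sign_off(): hands the job in; it is judged then, once.
Trained networks look in the newest picture that a camera, given by its name, has taken for a name from the list of things; names that differ only in an ending like _2 or _b are one class to them, and where a whole thing is asked for, a point or a joint stands for the part that bears it (a point fixed in the world has none). Each returns a list of dicts, best first, with "score" (0 to 1); they miss things now and then, are a little off and sometimes report something else, mostly with a low value. They report only what shows in the picture. A call takes as long as a camera call. They do not tell look-alikes from the thing itself.
- optics.boxes_of(camera, label): "box" ([left, top, right, bottom] in pixels, round what is visible of it).
- optics.silhouettes(camera, label): "pixels" (480x640 bool, what is visible of it) and "box" ([left, top, right, bottom] in pixels, round what is visible of it).
- optics.tip_of(camera, label): "point" ([column, row] in pixels: a listed point, or the origin of a listed thing).
The state is a dict: "clock": time; "joint_pos": joint angles; "dq": joint speeds; "effort": joint torques, N m; "eef_pos": TCP position; "eef_rot": TCP orientation; "wrist_force": force on the tool from outside, world axes, zero at the start; "wrist_torque": the same for the moment, N m; "opening": finger opening in m; "finger_force": force on a finger pad.
Only numpy, scipy, OpenCV 4.12 (cv2) and the standard library are available. Lean on these libraries where they do the work, as an engineer would, in place of code of your own. Each camera call takes 0.05 s, during which the arm holds its last target. There are 200 camera calls.

## Working session

There is one attempt and no reset: what is moved stays moved. The work goes in short steps, Python scripts to look and compute and a shell command to move; the robot and the scene stay as the last step left them, time stands still between calls to the robot, and variables do not carry over. Pictures are saved under pics/ and viewed, at most 10 in all, crops included, and the job is handed in when it is done.

```bash
mkdir -p pics; cat > h.py <<'E'
import numpy as np, cv2
from cell import env, optics
def ray(info,px):
    f=240/np.tan(np.radians(info["fovy"])/2)
    d=np.array([(px[0]-info["cx"])/f,(px[1]-info["cy"])/f]); u=d.copy()
    for _ in range(20): u=d/(1+info["k1"]*(u@u))
    M=np.array(info["camera_from_world"]); R=M[:3,:3]
    v=R.T@np.array([u[0],-u[1],-1]); return -R.T@M[:3,3], v/np.linalg.norm(v)
def atz(info,px,z):
    o,v=ray(info,px); return o+v*(z-o[2])/v[2]
def proj(info,p):
    f=240/np.tan(np.radians(info["fovy"])/2)
    M=np.array(info["camera_from_world"]); c=M[:3,:3]@np.array(p)+M[:3,3]
    u=np.array([c[0],-c[1]])/-c[2]; u=u*(1+info["k1"]*(u@u)); return u*f+[info["cx"],info["cy"]]
def tri(obs):
    A=np.zeros((3,3));b=np.zeros(3)
    for i,p in obs:
        o,v=ray(i,p);P=np.eye(3)-np.outer(v,v);A+=P;b+=P@o
    return np.linalg.solve(A,b)
E
python3 - <<'E'
from h import *
ims={}
for c in ["top","side","wrist"]:
    im=optics.read_camera(c); ims[c]=im; cv2.imwrite(f"pics/{c}0.png",im); i=optics.camera_info(c)
    print(c,i["fovy"],i["k1"],-np.array(i["camera_from_world"])[:3,:3].T@np.array(i["camera_from_world"])[:3,3])
    if c!="wrist":
        for l in ["stud","handle","holder","rail","window","track_end","lock","fruit_crate","mug","jar"]:
            print(l,[(np.round(d["point"]).tolist(),round(d["score"],2)) for d in optics.tip_of(c,l)][:5])
print(env.get_state())
E
```

```text
top 51.72227376194334 -0.10523794001255012 [0.36731192 0.03898499 1.02770151]
stud [([480.0, 270.0], 0.82), ([478.0, 221.0], 0.7), ([522.0, 278.0], 0.68), ([211.0, 328.0], 0.64)]
handle [([529.0, 282.0], 0.83), ([486.0, 264.0], 0.73), ([486.0, 218.0], 0.67), ([212.0, 330.0], 0.59)]
holder [([477.0, 270.0], 0.83)]
rail [([383.0, 267.0], 0.67), ([487.0, 263.0], 0.67)]
window [([386.0, 269.0], 0.81)]
track_end [([267.0, 307.0], 0.69)]
lock [([313.0, 292.0], 0.67)]
fruit_crate [([123.0, 273.0], 0.75)]
mug [([380.0, 179.0], 0.82), ([316.0, 291.0], 0.53), ([213.0, 325.0], 0.27)]
jar [([212.0, 328.0], 0.75), ([366.0, 270.0], 0.23)]
side 54.99147488888253 -0.043263812276099343 [ 0.47887047 -0.6339409   0.75570983]
stud [([380.0, 420.0], 0.73), ([309.0, 475.0], 0.73), ([315.0, 416.0], 0.56)]
handle [([314.0, 407.0], 0.88), ([309.0, 466.0], 0.81), ([383.0, 409.0], 0.65)]
holder [([317.0, 420.0], 0.76)]
rail [([319.0, 321.0], 0.94)]
window [([316.0, 316.0], 0.6)]
track_end [([276.0, 234.0], 0.97)]
lock [([289.0, 260.0], 0.87)]
fruit_crate [([305.0, 165.0], 0.55)]
mug [([407.0, 314.0], 0.88), ([316.0, 410.0], 0.16)]
jar [([260.0, 212.0], 0.67)]
wrist 64.7003280584376 0.003918802448922675 [0.17925968 0.6045837  0.38411357]
{'clock': 1.15, 'joint_pos': array([ 1.02490408e+00,  2.20424709e-01,  1.52650102e+00, -5.27831199e-05,
        1.39467243e+00, -1.26091090e-01]), 'dq': array([-0.00042248,  0.00228722,  0.00117243,  0.00013138,  0.00250739,
       -0.00035424]), 'effort': array([ 1.08248394e-03, -4.94550669e+01, -3.87729299e+01,  7.00120814e-02,
        4.65468771e-02,  1.30210015e-05]), 'eef_pos': array([0.25475003, 0.57072205, 0.22252178]), 'eef_rot': array([ 2.08358140e-01,  9.78052598e-01, -1.11675310e-05,  2.36221390e-05]), 'wrist_force': array([ 0.21645643,  0.68596304, -0.12870609]), 'wrist_torque': array([-0.04328475,  0.00499435,  0.02681795]), 'finger_force': 0.0, 'opening': 0.08685871890699395}
```

View pics/top0.png

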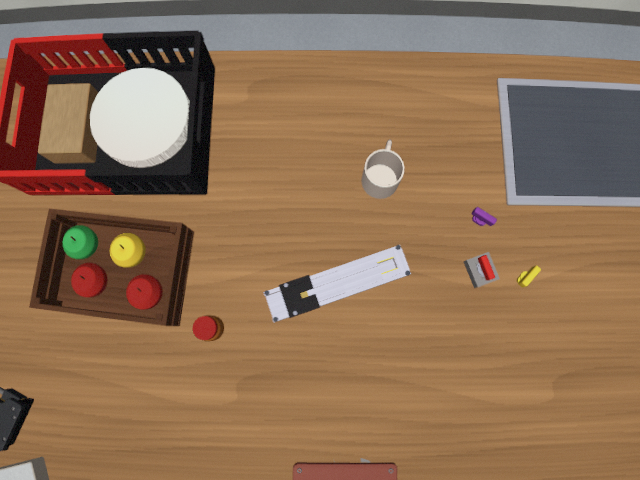

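View pics/side0.png

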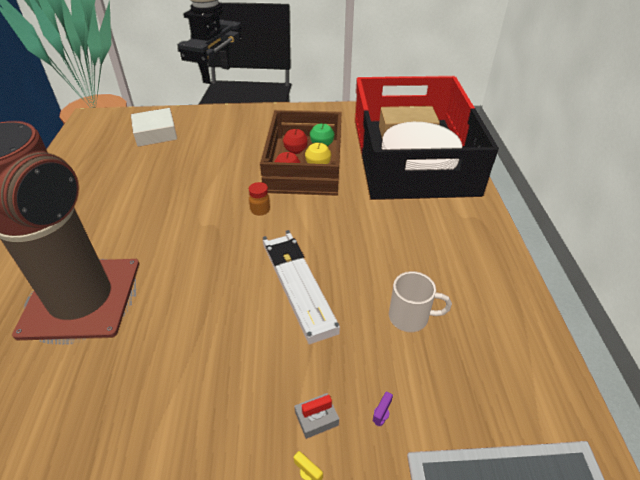

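Candidates for the stud, by top pixel: red handle in the grey block (487,267), yellow stud (529,275), purple stud (484,217), and the jar's red cap (207,328), which is not a stud. I choose the red one in the grey block. The rail window is at (386,267) and the black keeper at about (299,294).

```bash
python3 - <<'E'
from h import *
T=optics.camera_info("top");S=optics.camera_info("side")
t=cv2.imread("pics/top0.png");s=cv2.imread("pics/side0.png")
def red(im,x0,y0,x1,y1):
    h=cv2.cvtColor(im,cv2.COLOR_BGR2HSV);m=((h[...,0]<8)|(h[...,0]>172))&(h[...,1]>150)&(h[...,2]>70)
    k=np.zeros_like(m);k[y0:y1,x0:x1]=m[y0:y1,x0:x1]
    ys,xs=np.nonzero(k);r=cv2.minAreaRect(np.c_[xs,ys].astype(np.float32));return r,len(xs)
a=red(t,460,245,510,295);b=red(s,290,390,340,425);print(a,b)
print("handle tri",tri([(T,a[0][0]),(S,b[0][0])]))
print("handle top z.045",atz(T,a[0][0],.045))
for n,p,q in [("window",(386,269),(316,316)),("end",(267,307),(276,234)),("lock",(313,292),(289,260))]: print(n,tri([(T,p),(S,q)]))
w=cv2.resize(t[235:335,255:510],None,fx=3.1,fy=3.1,interpolation=cv2.INTER_CUBIC)
cv2.imwrite("pics/c1.png",w)
E
```

```text
(((486.05169677734375, 267.3793029785156), (24.14039421081543, 9.099071502685547), 68.19859313964844), 220) (((316.6095886230469, 405.45892333984375), (12.52340316772461, 31.484067916870117), 69.44395446777344), 382)
handle tri [ 0.4898139  -0.28368063  0.04593684]
handle top z.045 [ 0.49108062 -0.28386355  0.045     ]
window [ 0.49274641 -0.08360365  0.01817311]
end [0.41084102 0.15847877 0.01743825]
lock [0.44174178 0.06528721 0.02535055]
```

View pics/c1.png

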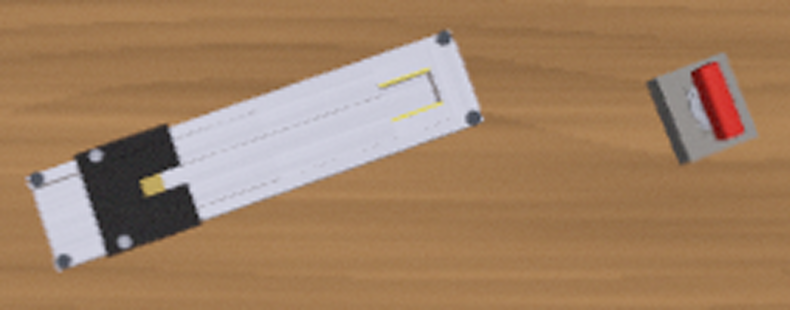

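The crop confirms the red-handled stud in the grey block, at crop (718,101). The keeper's black part begins near crop (185,175), and the yellow window is at crop (408,95). Next I move on towards the stud, stopping over the rail for a wrist picture.

```bash
python3 -m handwheel '[[1.6,-6,0,0,0,-10],[3.2,-12,0,0,0,-20],[4.8,-18,0,0,0,-30],[6.4,-24,0,0,0,-40],[8,-30,0,0,0,-50],[9.6,-36,0,0,0,-60],[11.2,-42,0,0,0,-70],[12.8,-48,0,0,0,-80],[14.4,-54,0,0,0,-90],[16,-60,0,0,0,-100],[16,-60,0,0,0,-110],[16,-60,0,0,0,-120],[16,-60,0,0,0,-130],[16,-60,0,0,0,-134],[16,-60,0,0,0,-134]]' 8.7
cat > w.py <<'E'
from h import *
import pickle,sys
n=sys.argv[1]
i=optics.camera_info("wrist");im=optics.read_camera("wrist")
cv2.imwrite(f"pics/{n}.png",im);pickle.dump(i,open(f"{n}.pkl","wb"))
for l in ["stud","handle","holder","window","slot","track_end","lock"]:
    print(l,[(np.round(d["point"],1).tolist(),round(d["score"],2)) for d in optics.tip_of("wrist",l)][:4])
E
python3 w.py w1
```

```text
clock: 3.02
eef_pos: [0.4147, -0.0293, 0.2227]
eef_rot: [0.982, 0.191, 0.0, 0.0]
wrist_force: [-0.9, 0.5, -0.3]
opening: 0.087
finger_force: 0.0
stud [([637.5, 131.4], 0.95), ([633.8, 274.9], 0.89), ([574.5, 234.9], 0.86), ([601.0, 243.8], 0.7)]
handle [([601.1, 246.3], 0.8)]
holder []
window [([410.1, 156.3], 0.56)]
slot [([359.7, 155.1], 0.76), ([400.2, 151.3], 0.62)]
track_end [([138.2, 143.6], 0.66)]
lock [([241.7, 142.2], 0.84)]
```

View pics/w1.png

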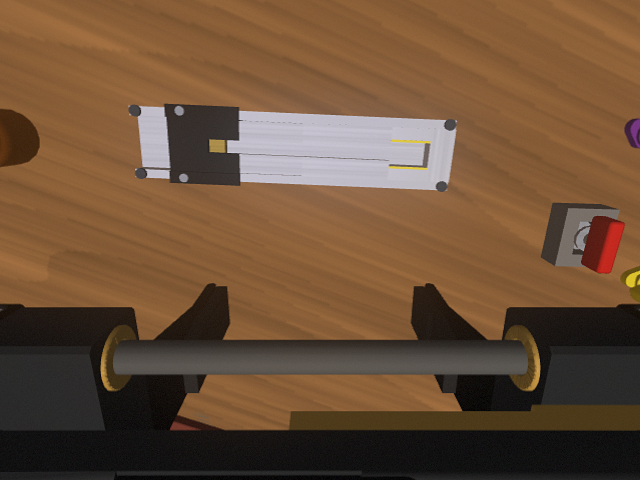

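The wrist picture shows the rail from the keeper (black starts at column 240) to the window (yellow edges, columns 389–429, rows 142–168). The red stud in its block is at (600,245), with the purple and yellow ones at the right edge. I'll move to hover over the red stud.

```bash
python3 -m handwheel '[[1.5,-5,-1,0,0,0],[3,-10,-2,0,0,0],[4.5,-15,-3,0,0,0],[6,-20,-4,0,0,0],[7.5,-25.5,-6,0,0,0],[7.5,-25.5,-6,0,0,0],[7.5,-25.5,-6,0,0,0]]'
python3 w.py w2
python3 - <<'E'
from h import *
im=cv2.imread("pics/w1.png")
cv2.imwrite("pics/c2.png",cv2.resize(im[95:200,125:465],None,fx=2.35,fy=2.35,interpolation=cv2.INTER_CUBIC))
E
```

```text
clock: 4.3
eef_pos: [0.4894, -0.284, 0.162]
eef_rot: [0.982, 0.19, -0.0, -0.001]
wrist_force: [-0.4, 0.3, 0.4]
opening: 0.0866
finger_force: 0.0
stud [([316.1, 223.3], 0.87), ([405.1, 272.6], 0.62), ([375.2, 100.8], 0.57)]
handle [([381.9, 100.1], 0.94), ([414.1, 292.5], 0.93), ([317.3, 238.7], 0.82)]
holder [([319.2, 223.2], 0.96)]
window [([77.2, 130.2], 0.74)]
slot [([17.6, 123.2], 0.56)]
track_end []
lock []
```

View pics/w2.png

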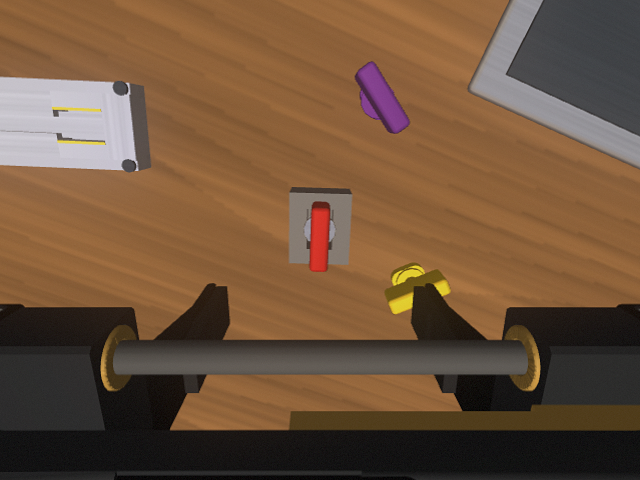

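Red stud is at (319,237), aligned with the image vertical. The yellow look-alike at (418,290) is close to the right finger's path, so I'll open the fingers only partly. Now the numbers.

```bash
python3 - <<'E'
from h import *
import pickle
from scipy.spatial.transform import Rotation as Ro
st=env.get_state();p=st["eef_pos"];R=Ro.from_quat(st["eef_rot"]).as_matrix();print(p,R[:,0],R[:,1])
I={n:pickle.load(open(n+".pkl","rb")) for n in("w1","w2")}
im=cv2.imread("pics/w2.png")
def red(im,x0,y0,x1,y1):
    h=cv2.cvtColor(im,cv2.COLOR_BGR2HSV);m=((h[...,0]<8)|(h[...,0]>172))&(h[...,1]>150)&(h[...,2]>70)
    k=np.zeros_like(m);k[y0:y1,x0:x1]=m[y0:y1,x0:x1];ys,xs=np.nonzero(k);return xs,ys,h
xs,ys,h=red(im,290,190,350,285)
r=cv2.minAreaRect(np.c_[xs,ys].astype(np.float32));print(r)
# brightness profile along the handle column
for y in range(198,275,2): print(y,im[y,319,2],end=' ')
print()
T=lambda q:np.round(R.T@(q-p)*1000,1)
for z in(.034,.047,.060):print(z,atz(I["w2"],r[0],z)*1000,T(atz(I["w2"],r[0],z)))
# block top corners at z .026
for c in [(290,193),(351,194),(350,265),(289,264)]: print("blk",atz(I["w2"],c,.026)[:2]*1000,T(atz(I["w2"],c,.026)))
for c in [(387,292),(450,285),(412,264)]: print("yel",T(atz(I["w2"],c,.03)))
for e in [(313,270),(327,270),(311,205),(329,205)]: print("hc",T(atz(I["w2"],e,.060)))
E
```

```text
[ 0.49001145 -0.28380689  0.1632898 ] [9.27184722e-01 3.74603914e-01 6.31700777e-04] [ 0.37460314 -0.92718462  0.00107795]
((319.2846374511719, 236.49154663085938), (18.39762306213379, 69.4564208984375), 2.2457425594329834)
198 134 200 136 202 90 204 93 206 92 208 144 210 184 212 219 214 213 216 215 218 212 220 214 222 213 224 213 226 214 228 212 230 214 232 213 234 214 236 213 238 213 240 214 242 212 244 212 246 212 248 211 250 210 252 210 254 210 256 210 258 209 260 208 262 207 264 209 266 208 268 209 270 192 272 143 274 146 
0.034 [ 485.10178516 -284.87223798   34.        ] [ -5.   -1.  129.3]
0.047 [ 488.76844405 -283.44801453   47.        ] [ -1.1  -0.9 116.3]
0.06 [ 492.43510294 -282.02379108   60.        ] [  2.8  -0.9 103.3]
blk [ 507.61270782 -250.84992583] [ 28.6 -24.1 137.3]
blk [ 524.86853426 -295.99884065] [ 27.7  24.2 137.3]
blk [ 469.22923314 -318.9964125 ] [-32.5  24.7 137.3]
blk [ 450.97089147 -271.11926263] [-31.5 -26.5 137.2]
yel [-55.5  56.3 133.3]
yel [-49.2 109.  133.4]
yel [-30.2  75.7 133.4]
hc [-23.3  -5.6 103.3]
hc [-23.3   4.8 103.3]
hc [ 26.2  -6.7 103.3]
hc [ 26.1   6.1 103.3]
```

View pics/c2.png

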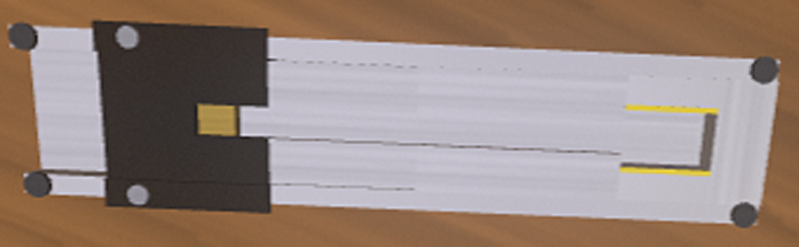

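```bash
python3 -m handwheel '[[0,0,0,0,0,0],[0,0,-3,0,0,0],[0,0,-6,0,0,0],[0,0,-9,0,0,0],[0,0,-11,0,0,0],[0,0,-12,0,0,0],[0,0,-12.8,0,0,0],[0,0,-12.8,0,0,0]]' 4.5 && python3 -m handwheel '[[0,0,0,0,0,0],[0,0,0,0,0,0],[0,0,0,0,0,0],[0,0,0,0,0,0],[0,0,0,0,0,0]]' 0 50
```

```text
clock: 5.7
eef_pos: [0.4899, -0.2844, 0.0346]
eef_rot: [0.982, 0.19, 0.0, 0.0]
wrist_force: [0.1, -0.4, -0.1]
opening: 0.045
finger_force: 0.0
clock: 6.32
eef_pos: [0.4898, -0.2843, 0.0347]
eef_rot: [0.982, 0.19, 0.0, 0.0]
wrist_force: [-1.0, 0.5, 1.5]
opening: 0.0138
finger_force: 50.0
```

```bash
cat > fit.py <<'E'
from h import *
from scipy.optimize import least_squares
def fit(info,obs,x0):
    def pt(q,m):
        c,s=np.cos(q[2]),np.sin(q[2]);x=m[0] if m[0]!="S" else q[3]
        return np.array([q[0]+c*x-s*m[1],q[1]+s*x+c*m[1],m[2]])
    f=lambda q:np.concatenate([proj(info,pt(q,m))-o for m,o in obs])
    r=least_squares(f,x0);return r.x,r.fun.reshape(-1,2)
E
python3 - <<'E'
from fit import *
import pickle
I=pickle.load(open("w1.pkl","rb"));P=lambda x,y:np.array([125+x/2.35,95+y/2.35])-[0.3,0.3]
# rail y left of +x ; +x goes image-left => +y is image down
for sgn in(1,-1):
  o=[((-.018,-.011*sgn,.026),P(717,110)),((-.018,.011*sgn,.026),P(710,172)),((.018,-.011*sgn,.026),P(626,107)),((.018,.011*sgn,.026),P(621,167)),
   (("S",-.035*sgn,.029),P(268,29)),(("S",.035*sgn,.029),P(270,212)),((-.04,-.032*sgn,.026),P(778,60)),((-.04,.032*sgn,.026),P(757,223)),((.256,-.032*sgn,.026),P(30,30)),((.256,.032*sgn,.026),P(42,196))]
  q,r=fit(I,o,[.49,-.085,1.9,.13]);print(q,np.degrees(q[2]));print(np.abs(r).max(),np.round(r,1).tolist())
E
python3 -m handwheel '[[0,0,1,0,0,0],[0,0,2,0,0,0],[0,0,3,0,0,0],[0,0,4.5,0,0,0],[0,0,6.5,0,0,0],[0,0,8.5,0,0,0],[0,0,8.5,0,0,0]]'
```

```text
[ 0.49669022 -0.08737269  1.91641803  0.15822544] 109.80266478519722
8.598721967429015 [[2.4, 1.3], [2.4, -0.8], [1.9, 1.1], [1.8, -0.1], [-0.6, 0.4], [0.6, 1.4], [3.7, -0.6], [2.7, 0.7], [-8.6, -0.7], [-5.9, 0.7]]
[ 0.49488541 -0.08804421  1.92286884  0.15823169] 110.17226918557215
82.41633444421059 [[-0.8, 27.6], [5.0, -23.0], [-0.5, 27.7], [3.8, -22.1], [1.8, 82.4], [-1.6, -73.9], [-6.2, 71.8], [12.1, -68.0], [-0.1, 75.1], [-13.4, -67.1]]
clock: 7.2
eef_pos: [0.4913, -0.2855, 0.1226]
eef_rot: [0.982, 0.19, 0.002, 0.002]
wrist_force: [0.3, 0.2, -2.0]
opening: 0.0137
finger_force: 50.0
```

```bash
python3 -m handwheel '[[0.5,2,0,0,0,10],[1,4,0,0,0,20],[1.5,6,0,0,0,30],[2,8,0,0,0,40],[2.5,10,0,0,0,50],[3,12,0,0,0,60],[3.4,12.1,0,0,0,70],[3.4,12.1,0,0,0,80],[3.4,12.1,0,0,0,87.8],[3.4,12.1,0,0,0,87.8],[3.4,12.1,0,0,0,87.8]]'
python3 w.py w3
```

```text
clock: 8.57
eef_pos: [0.5235, -0.1632, 0.1192]
eef_rot: [0.576, 0.817, -0.0, -0.0]
wrist_force: [-0.1, -0.3, -1.5]
opening: 0.0135
finger_force: 50.0
stud [([320.2, 285.6], 0.88), ([349.9, 385.1], 0.61)]
handle [([354.3, 418.9], 0.83), ([320.4, 319.8], 0.63)]
holder []
window [([319.0, 124.3], 0.91)]
slot [([318.7, 44.3], 0.92)]
track_end []
lock [([560.6, 199.0], 0.2)]
```

View pics/w3.png

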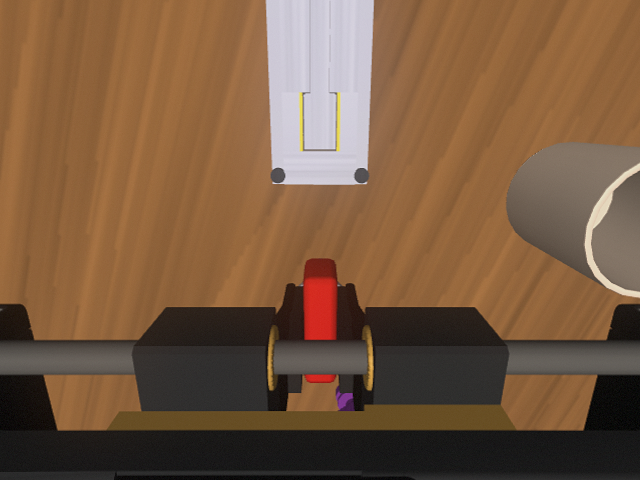

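```bash
python3 - <<'E'
from fit import *
import pickle
from scipy.spatial.transform import Rotation as Ro
st=env.get_state();p=st["eef_pos"];R=Ro.from_quat(st["eef_rot"]).as_matrix();print(p,np.degrees(np.arctan2(R[1,0],R[0,0])),R[2])
I=pickle.load(open("w3.pkl","rb"));im=cv2.imread("pics/w3.png")
print("cam axis",-np.array(I["camera_from_world"])[2,:3])
h=cv2.cvtColor(im,cv2.COLOR_BGR2HSV)
y=(abs(h[...,0].astype(int)-29)<6)&(h[...,1]>120);y[:85]=0;y[160:]=0;y[:,:290]=0;y[:,350:]=0
ys,xs=np.nonzero(y);L=xs<320
print("yel",ys.min(),ys.max())
for m in(L,~L):
    c=np.polyfit(ys[m],xs[m],1);w=[xs[m][ys[m]==r].size for r in (100,120,140)];print(np.polyval(c,[ys.min(),ys.max()]),w)
gray=im.astype(int).sum(2)
for r in(20,60,110,140,165):
    d=np.diff(gray[r,250:390]);print(r,250+np.argmax(d[:60]),250+80+np.argmin(d[80:]))
print("floor end col320 rows",[(k,int(gray[k,320])) for k in range(84,98,2)],[(k,int(gray[k,320])) for k in range(144,156)],[(k,int(gray[k,310])) for k in range(180,190)])
print("handle rows",[(k,int(im[k,320,2])) for k in range(254,296,2)])
for k in(270,300,320):
    rr=(im[k,:,2]>90)&(im[k,:,1]<60);x=np.nonzero(rr)[0];x=x[(x>280)&(x<360)];print(k,x.min(),x.max())
T=lambda q:np.round(R.T@(q-p)*1000,1)
for c in[(305,283),(335,283)]:print("h",T(atz(I,c,p[2]+.0253)),T(atz(I,c,p[2]+.0253-.003)))
E
```

```text
[ 0.52373834 -0.16331495  0.11955633] 109.72550339454806 [-2.83720350e-05  2.93441483e-05 -9.99999999e-01]
cam axis [ 0.10072193 -0.28260936 -0.95393241]
yel 93 150
[301. 301.] [3, 3, 3]
[338.21603496 337.43232916] [3, 3, 2]
20 265 372
60 267 371
110 303 369
140 270 368
165 271 367
floor end col320 rows [(84, 623), (86, 624), (88, 628), (90, 623), (92, 621), (94, 621), (96, 618)] [(144, 629), (145, 622), (146, 618), (147, 626), (148, 637), (149, 424), (150, 347), (151, 562), (152, 638), (153, 633), (154, 625), (155, 615)] [(180, 626), (181, 631), (182, 629), (183, 641), (184, 470), (185, 321), (186, 316), (187, 321), (188, 322), (189, 325)]
handle rows [(254, 145), (256, 144), (258, 115), (260, 108), (262, 110), (264, 111), (266, 114), (268, 112), (270, 114), (272, 114), (274, 117), (276, 127), (278, 166), (280, 198), (282, 202), (284, 209), (286, 213), (288, 211), (290, 213), (292, 211), (294, 212)]
270 304 334
300 303 336
320 304 336
h [ 22.9  -5.7 -25.3] [ 21.6  -5.8 -22.3]
h [ 22.9   6.  -25.3] [ 21.6   6.2 -22.3]
```

```bash
python3 - <<'E'
from fit import *
import pickle
from scipy.spatial.transform import Rotation as Ro
st=env.get_state();p=st["eef_pos"];R=Ro.from_quat(st["eef_rot"]).as_matrix()
I=pickle.load(open("w3.pkl","rb"))
T=lambda q:np.round(R.T@(q-p)*1000,1)
print("front bottom",T(atz(I,(320,257.5),p[2]-.0007)),"top",T(atz(I,(320,278),p[2]+.0253-.001)))
for n,a,b,r in[("rail20",265.5,372.5,20),("60",267.5,371.5,60),("165",271.5,367.5,165),("win93",301,338.2,93),("win150",301,337.5,150.5)]:
    A=T(atz(I,(a,r),.026));B=T(atz(I,(b,r),.026));print(n,A,B,"mid",(A+B)/2)
print("railend",T(atz(I,(310,184),.026)),"win end",T(atz(I,(320,149),.026)),T(atz(I,(320,150.5),.026)),"win start",T(atz(I,(320,92.5),.026)))
E
```

```text
front bottom [24.   0.2  0.7] top [ 24.6   0.2 -24.3]
rail20 [140.6 -31.8  93.6] [140.4  31.9  93.6] mid [1.405e+02 5.000e-02 9.360e+01]
60 [118.9 -31.6  93.6] [118.7  32.1  93.6] mid [118.8    0.25  93.6 ]
165 [ 55.5 -31.8  93.6] [55.3 31.9 93.6] mid [5.54e+01 5.00e-02 9.36e+01]
win93 [100.  -11.4  93.6] [99.9 11.9 93.6] mid [99.95  0.25 93.6 ]
win150 [ 64.8 -12.1  93.6] [64.8 11.9 93.6] mid [64.8 -0.1 93.6]
railend [42.8 -6.4 93.6] win end [65.8  0.4 93.6] [64.8  0.4 93.6] win start [100.3   0.5  93.6]
```

```bash
python3 -m handwheel '[[-1,2.8,0,0,0,0],[-2,5.6,0,0,0,0],[-2.81,7.84,0,0,0,0],[-2.81,7.84,-2,0,0,0],[-2.81,7.84,-4,0,0,0],[-2.81,7.84,-5.5,0,0,0],[-2.81,7.84,-6.3,0,0,0],[-2.81,7.84,-6.6,0,0,0],[-2.81,7.84,-6.9,0,0,0],[-2.81,7.84,-7.1,0,0,0],[-2.81,7.84,-7.1,0,0,0]]'
```

```text
clock: 10.35
eef_pos: [0.4958, -0.0849, 0.0487]
eef_rot: [0.575, 0.818, 0.0, 0.0]
wrist_force: [0.3, 0.7, -2.2]
opening: 0.0137
finger_force: 50.0
```

```bash
python3 -m handwheel '[[0,0,-0.2,0,0,0],[0,0,-0.4,0,0,0],[0,0,-0.6,0,0,0],[0,0,-0.8,0,0,0],[0,0,-1,0,0,0],[0,0,-1.2,0,0,0],[0,0,-1.3,0,0,0],[0,0,-1.3,0,0,0],[0,0,-1.3,0,0,0]]'
```

```text
clock: 11.48
eef_pos: [0.4957, -0.0849, 0.0356]
eef_rot: [0.575, 0.818, 0.0, 0.0]
wrist_force: [0.0, 0.2, -1.5]
opening: 0.0137
finger_force: 50.0
```

```bash
python3 -m handwheel '[[-0.17,0.47,0,0,0,0],[-0.34,0.94,0,0,0,0],[-0.51,1.41,0,0,0,0],[-0.68,1.88,0,0,0,0],[-0.85,2.35,0,0,0,0],[-1.01,2.82,0,0,0,0],[-1.35,3.77,0,0,0,0],[-1.69,4.71,0,0,0,0],[-1.69,4.71,0,0,0,0]]'; python3 w.py w4
```

```text
clock: 12.6
eef_pos: [0.4782, -0.0369, 0.0354]
eef_rot: [0.575, 0.818, -0.0, -0.0]
wrist_force: [-0.2, -0.1, -2.4]
opening: 0.0135
finger_force: 50.0
stud [([318.0, 283.8], 0.61)]
handle [([321.5, 320.9], 0.9)]
holder [([317.1, 383.5], 0.44)]
window [([315.9, 386.1], 0.75)]
slot []
track_end []
lock [([322.1, 59.6], 0.94)]
```

View pics/w4.png

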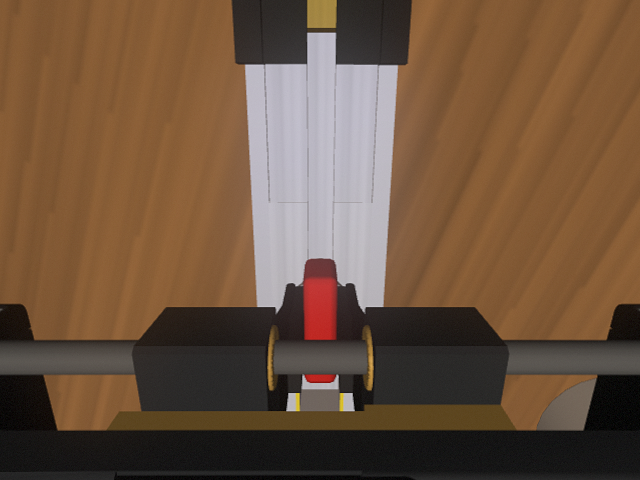

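The stud is in the slot, with the keeper's black edge at row 64 and the brass plunger at (321,15). Next I compute S.

```bash
python3 - <<'E'
from fit import *
import pickle
from scipy.spatial.transform import Rotation as Ro
st=env.get_state();p=st["eef_pos"];R=Ro.from_quat(st["eef_rot"]).as_matrix()
I=pickle.load(open("w4.pkl","rb"));im=cv2.imread("pics/w4.png").astype(int).sum(2)
print([(k,im[k,290]) for k in range(58,70)],[(k,im[k,320]) for k in range(22,40,2)])
T=lambda q:np.round(R.T@(q-p)*1000,1)
for z in(.029,.026):print(T(atz(I,(290,64.5),z)),T(atz(I,(350,64.5),z)))
print("plunger",T(atz(I,(320,30),.018)))
for r in(80,150,190):
    row=im[r];d=np.diff(row[220:420]);a=220+np.argmax(d[:60])+.5;b=360+np.argmin(d[140:])+.5;print(r,(T(atz(I,(a,r),.026))+T(atz(I,(b,r),.026)))/2)
E
```

```text
[(58, np.int64(171)), (59, np.int64(173)), (60, np.int64(167)), (61, np.int64(167)), (62, np.int64(161)), (63, np.int64(212)), (64, np.int64(488)), (65, np.int64(576)), (66, np.int64(567)), (67, np.int64(563)), (68, np.int64(563)), (69, np.int64(567))] [(22, np.int64(360)), (24, np.int64(358)), (26, np.int64(366)), (28, np.int64(149)), (30, np.int64(159)), (32, np.int64(301)), (34, np.int64(576)), (36, np.int64(569)), (38, np.int64(573))]
[106.  -12.1   6.6] [106.   12.3   6.6]
[106.4 -12.3   9.6] [106.4  12.5   9.6]
plunger [1.207e+02 1.000e-01 1.760e+01]
80 [100.5   0.5   9.6]
150 [72.    0.35  9.6 ]
190 [54.3   0.15  9.6 ]
```

```bash
python3 -m handwheel '[[-0.33,0.94,0,0,0,0],[-0.66,1.89,0,0,0,0],[-0.99,2.83,0,0,0,0],[-1.33,3.77,0,0,0,0],[-1.66,4.72,0,0,0,0],[-1.99,5.66,0,0,0,0],[-2.32,6.6,0,0,0,0],[-2.65,7.55,0,0,0,0],[-2.98,8.49,0,0,0,0],[-3.31,9.44,0,0,0,0],[-3.31,9.44,0,0,0,0],[-3.31,9.44,0,0,0,0]]'
```

```text
clock: 14.5
eef_pos: [0.4458, 0.0566, 0.0356]
eef_rot: [0.575, 0.818, -0.0, 0.0]
wrist_force: [0.4, -0.5, -2.5]
opening: 0.0139
finger_force: 50.0
```

```bash
F='[0,0,0,0,0,0]'; python3 -m handwheel '[[-0.1,0.28,0,0,0,0],[-0.1,0.28,0,0,0,0],[-0.1,0.28,0,0,0,0]]' | grep force; python3 -m handwheel '[[-0.1,0.28,0,0,0,0],[-0.1,0.28,0,0,0,0],[-0.1,0.28,0,0,0,0]]'|grep force;  python3 -m handwheel '[[-0.1,0.28,0,0,0,0],[-0.1,0.28,0,0,0,0],[-0.1,0.28,0,0,0,0]]'; python3 -m handwheel '[[-0.1,0.28,0,0,0,0],[-0.1,0.28,0,0,0,0],[-0.1,0.28,0,0,0,0]]'
```

```text
wrist_force: [0.4, 0.4, -2.5]
finger_force: 50.0
wrist_force: [0.3, 0.0, -2.1]
finger_force: 50.0
clock: 15.62
eef_pos: [0.4429, 0.0646, 0.0357]
eef_rot: [0.575, 0.818, -0.0, 0.0]
wrist_force: [0.9, -4.1, -2.0]
opening: 0.0134
finger_force: 50.0
clock: 16.0
eef_pos: [0.4418, 0.0678, 0.0356]
eef_rot: [0.575, 0.818, 0.0, 0.0]
wrist_force: [1.1, -5.1, -2.1]
opening: 0.014
finger_force: 50.0
```

```bash
python3 -m handwheel '[[-0.1,0.28,0,0,0,0],[-0.2,0.57,0,0,0,0],[-0.3,0.85,0,0,0,0],[-0.3,0.85,0,0,0,0],[-0.3,0.85,0,0,0,0]]'; for k in 1 2; do python3 -m handwheel '[[-0.05,0.14,0,0,0,0],[-0.05,0.14,0,0,0,0],[-0.05,0.14,0,0,0,0]]'|grep -E "eef_pos|wrist_f"; done
```

```text
clock: 16.62
eef_pos: [0.4389, 0.0759, 0.0357]
eef_rot: [0.575, 0.818, -0.0, 0.0]
wrist_force: [1.6, -7.3, -1.7]
opening: 0.0138
finger_force: 50.0
eef_pos: [0.4384, 0.0772, 0.0357]
wrist_force: [2.3, -7.2, -1.2]
eef_pos: [0.438, 0.0786, 0.0357]
wrist_force: [1.9, -6.5, -3.1]
```

```bash
python3 -m handwheel '[[0,0,0,0,0,4],[0,0,0,0,0,8],[0,0,0,0,0,12],[0,0,0,0,0,15],[0,0,0,0,0,15]]'; python3 -c "
from cell import env;s=env.get_state();print(s['wrist_force'],s['wrist_torque'])"
```

```text
clock: 18.0
eef_pos: [0.4388, 0.0784, 0.036]
eef_rot: [0.463, 0.886, -0.0, 0.001]
wrist_force: [3.0, -6.9, -2.3]
opening: 0.0135
finger_force: 50.0
[ 3.02373335 -6.90372762 -2.32119956] [-1.46176613 -0.63429738 -0.06531344]
```

```bash
python3 -m handwheel '[[0,0,0,0,0,6],[0,0,0,0,0,12],[0,0,0,0,0,18],[0,0,0,0,0,24],[0,0,0,0,0,30],[0,0,0,0,0,30]]'; python3 -c "
from cell import env;s=env.get_state();print(s['wrist_force'],s['wrist_torque'])"
```

```text
clock: 18.75
eef_pos: [0.4384, 0.0784, 0.0359]
eef_rot: [0.218, 0.976, -0.0, 0.001]
wrist_force: [1.6, -6.6, -1.2]
opening: 0.0133
finger_force: 50.0
[ 1.58282974 -6.55669051 -1.19121265] [-1.36176822 -0.42451554 -0.0017965 ]
```

```bash
python3 -m handwheel '[[0,0,0,0,0,6],[0,0,0,0,0,12],[0,0,0,0,0,18],[0,0,0,0,0,24],[0,0,0,0,0,30],[0,0,0,0,0,36],[0,0,0,0,0,42],[0,0,0,0,0,45],[0,0,0,0,0,45]]'; python3 -c "
from cell import env;s=env.get_state();print(s['wrist_force'],s['wrist_torque'])"
```

```text
clock: 19.88
eef_pos: [0.4383, 0.0784, 0.0358]
eef_rot: [-0.172, 0.985, -0.001, 0.0]
wrist_force: [2.1, -7.9, -2.1]
opening: 0.0136
finger_force: 50.0
[ 2.05244535 -7.94103153 -2.13662972] [-1.46305679 -0.41580179 -0.07310462]
```

```bash
python3 -m handwheel '[[0.1,-0.28,0,0,0,0],[0.17,-0.47,0,0,0,0],[0.23,-0.66,0,0,0,0],[0.23,-0.66,0,0,0,0],[0.23,-0.66,0,0,0,0]]';for k in 1 2; do python3 -m handwheel '[[0.033,-0.094,0,0,0,0],[0.033,-0.094,0,0,0,0],[0.033,-0.094,0,0,0,0]]'|grep -E "eef_pos|wrist_f"; done
```

```text
clock: 20.5
eef_pos: [0.4403, 0.0723, 0.0357]
eef_rot: [-0.171, 0.985, -0.0, 0.0]
wrist_force: [1.5, -4.6, -0.3]
opening: 0.0134
finger_force: 50.0
eef_pos: [0.4405, 0.0716, 0.0357]
wrist_force: [1.9, -3.7, -0.3]
eef_pos: [0.4406, 0.0711, 0.0356]
wrist_force: [2.3, 1.5, 0.6]
```

```bash
python3 -m handwheel '[[0,0,-0.05,0,0,0],[0,0,-0.08,0,0,0],[0,0,-0.08,0,0,0]]' - 5 && python3 -m handwheel '[[0,0,-0.08,0,0,0],[0,0,-0.08,0,0,0],[0,0,-0.08,0,0,0],[0,0,-0.08,0,0,0]]' 4.5 && python3 -m handwheel '[[0,0,1,0,0,0],[0,0,3,0,0,0],[0,0,6,0,0,0],[0,0,10,0,0,0],[0,0,14,0,0,0],[0,0,18,0,0,0],[3,-5,20,0,0,0],[3,-5,20,0,0,0],[3,-5,20,0,0,0]]'; python3 w.py w5; python3 - <<'E'
from h import *
cv2.imwrite("pics/t5.png",cv2.resize(optics.read_camera("top")[230:340,240:430],None,fx=4,fy=4,interpolation=cv2.INTER_CUBIC))
E
```

```text
clock: 21.62
eef_pos: [0.4402, 0.0708, 0.0347]
eef_rot: [-0.171, 0.985, 0.0, -0.0]
wrist_force: [-1.3, 1.0, 4.5]
opening: 0.0141
finger_force: 5.0
clock: 22.12
eef_pos: [0.4405, 0.0706, 0.0338]
eef_rot: [-0.171, 0.985, -0.0, -0.0]
wrist_force: [0.0, 0.4, 0.6]
opening: 0.0421
finger_force: 0.0
clock: 23.25
eef_pos: [0.4701, 0.0208, 0.2338]
eef_rot: [-0.171, 0.985, 0.0, -0.0]
wrist_force: [-0.7, 0.4, 0.5]
opening: 0.0452
finger_force: 0.0
stud [([7.4, 216.1], 0.6), ([376.0, 195.1], 0.58), ([28.2, 120.0], 0.16)]
handle [([380.3, 200.7], 0.76)]
holder [([25.8, 120.2], 0.65), ([215.6, 192.8], 0.58)]
window [([206.0, 199.9], 0.76)]
slot [([258.4, 197.0], 0.78)]
track_end [([461.8, 198.0], 0.63)]
lock [([372.9, 192.5], 0.57)]
```

View pics/w5.png

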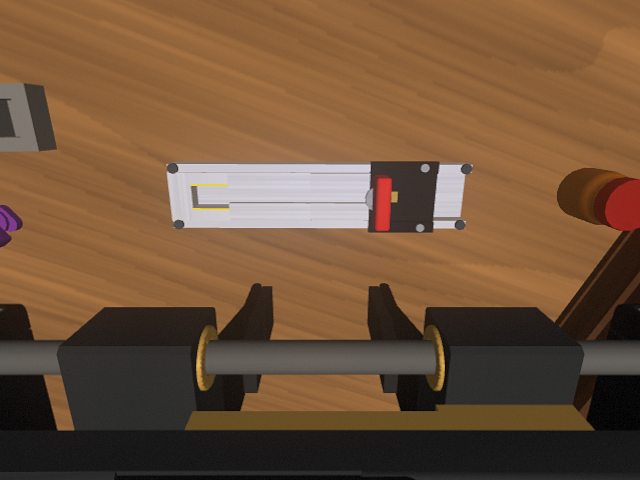

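The stud stands crosswise in the keeper at (383,203), with the handle square to the rail, released, and the arm is clear of everything. I'm handing it in.

```bash
python3 -c "
from cell import env;print(env.sign_off())"
```

```text
the job is handed in; nothing more can be done
None
```

The red-handled stud is locked crosswise in the keeper and released. Wrist-force readings while the stud was in the rail stayed under about 9 N. The job was handed in at about 24 s of the 58 s allowed; sign-off returned no verdict.

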